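# Tare the bench scale through its guarded key well

### The arm

A 7-joint arm with a two-finger parallel gripper is mounted at the origin on a cart in front of the work surface, level with it; the furniture and walls round the work are solid. World frame = base frame: x ahead of the robot, y to its left, z up, the work surface at z = 0. Lengths are in m, angles in rad, forces in N, time in s.
With the tool pointing down it reaches from about 0.4 to 0.85 m from the base axis. Payload 10.4 kg.
Tool frame: the origin (TCP) lies between the finger pads; the fingertips stand 17 mm ahead of it and the grasp point (between the pads) lies 2 mm behind it; z points along the fingers, y is the line along which they close (so a half turn about z gives the same grasp; the last joint's range is limited). The gripper opens to 85 mm and grips with 20 to 120 N. Pads are 22 mm wide; open, the fingers measure 114 mm over their backs; the gripper's body (76 mm by 85 mm) begins 54 mm behind the grasp point. The pads swing forward as they close: fully open they stand 13 mm farther back than shut.
Start: joints at [-1.34, 0.332, -0.065, 1.46, 0.022, 1.35, -0.088], TCP at [0.157, 0.605, 0.248] pointing down, gripper open.
Joint ranges: [-2.6, 2.6], [-0.5, 2.12], [-1.47, 1.34], [0.16, 2.42], [-1.27, 4.41], [0.06, 2.06], [-2.6, 2.6]. Speed limits (rad/s): [2.22, 2.22, 2.79, 2.79, 3.14, 3.14, 3.14].

### API

Orientations are given as a unit quaternion [x, y, z, w].
In Python, from workcell import readout, imaging, manip gives the robot as it stands. The module is installed in compiled form; this text tells all that it offers.
- The arm moves only by the shell command python3 -m crank 'ROWS' [OPENING] [FORCE]. ROWS is JSON, a list of rows, each a list of 4 numbers: the shift along the tool's x, y, z as a fraction of full scale, then the turn about the tool's z as a fraction of full scale. In form: [[x, y, z, yaw], ...]. A call has 1 to 5 rows; each row is the pose to reach, as a shift and turn from the pose commanded when the call began, along the tool's axes at that moment; what a row does not reach only later rows make up. Full scale, the value 1, is 400 mm for a shift and 60 degrees for a turn. A row lasts 1/12 s, in which the tool goes at most 41.7 mm and 7.16 degrees, less where a joint would pass 70% of its speed; a pose out of reach is approached as far as the arm can. A call with a number of a shift or a turn outside -1 to 1 is refused whole. A call with a gripper value outside its range is refused whole. OPENING is the gripper command: -1 is shut, 1 is fully open, values between are in proportion, set as the call begins (- or left out, the last holds). The fingers move at their own pace and stop on an object; FORCE is the grip in N (left out, the last holds). Time passes only in rows, so rows that repeat a pose let the fingers close. It gives the time, the measured TCP pose, the force, the opening and the grip force at its end, in the units of the state.
- readout.get_obs(): the state, without advancing time (a new reading comes with each control period).
- imaging.camera(name): name is "scene" or "top"; returns a dict with "color" (480x640x3 uint8, red, green, blue), "fx", "fy", "cx", "cy" (pixels), "k1" (the pictures are not rectified: a ray, as slopes to the right and down, at radius r is drawn at 1 + k1 r^2 times it, then the intrinsics apply), "rvec" (rotation vector, rad) and "tvec" (3), from world to camera coordinates, as OpenCV has them. Camera axes: x right, y down, z forward; pixel columns grow to the right and rows downward; lengths in m; the calibration is good to about 2 mm. A picture is of the moment at which its call begins. There is no depth.
- manip.hand_in(): hands the job in; it is judged then, once.
The state is a dict: "clock": time; "joint_pos": joint angles; "joint_velocities": joint speeds; "tau": joint torques, N m; "position": TCP position; "ee_rot": TCP orientation; "ft_force": force on the tool from outside, world axes, zero at the start; "torque": the same for the moment, N m; "grip_width": opening from 0.0 (shut) to 1.0 (fully open); "grasp_force": force on a finger pad.
Only numpy, scipy, OpenCV 4.12 (cv2) and the standard library are available. Lean on these libraries where they do the work, as an engineer would, in place of code of your own. Each camera call takes 0.05 s, during which the arm holds its last target. There are 200 camera calls.

### The job

Tare the bench scale with the dish standing on its pan: push the sliding guard by its ribs until the round well is fully open, reach a fingertip down the round well and press the sunken tare key right down, keep it down for two seconds, then let it up and push the guard fully shut again. Only push with the fingertips: do not pinch the guard's ribs, do not press the key in the square well, and leave the dish and the things round the scale where they are.

Things in the scene. Friction and masses are not known exactly. Their poses are not given: they have to be found in the camera images.
- scale: Grey bench scale, fixed to the desk, 175 x 225 mm. Origin: centre of its underside, at desk height; x from the console side (near the robot) to the pan side, y to the left along the console, z up. Console: the block at x -88 to -12 mm, y -112 to +112 mm, flat top 48 mm above the desk, with two wells. Low rails and stops, 5 to 6 mm high, frame the guard's track on it
- tare_well (a point): Centre of the mouth of the round well (diameter 46 mm, 32 mm deep), level with the console's top; on the scale at x -50, y -10 mm. The guard's middle lies over it when shut
- pan_top (a point): Centre of the top of the round steel pan, 98 mm across, 42 mm above the desk, behind the console
- cover (a joint): Sliding guard of the round well: a flat bare-aluminium plate 60 x 62 x 4 mm lying on the console, with two upright ribs on it. 0 = shut (centred over the round well), grows as it slides along the scale's -y, well clear from 0.054 on, 0.064 = against its stop. It stays where it is left; it slides with about 1.5 N of friction. It starts shut or up to 8 mm open
- cover_ribs (a point): Middle of the guard, at the height of the top edge of its ribs, 73 mm above the desk. The ribs are two upright walls side by side, each 44 mm long (scale's x), 6 mm thick and 17 mm high above the plate (plate top 52.5 mm above the desk); together they measure 16 mm along the scale's y, so their outer faces lie 8 mm either side of this point
- tare (a joint): Tare key, a round black cap, diameter 22 mm, at the bottom of the round well. 0 = up, 0.004 = right down (springs back; about 1.6 N to start, 5 N right down)
- tare_top (a point): Centre of the top of the tare key's cap: 24 mm below the console's top, 24 mm above the desk when up, on the axis of the round well
- units (a joint): The other key, a square black cap 20 mm wide at the bottom of the square well; not to be pressed. 0 = up, 0.004 = down
- units_top (a point): Centre of the top of the square key's cap, 24 mm below the console's top; the square well is 42 mm wide and lies 75 mm along the scale's +y from the round one
- dish: White round petri dish, diameter 90 mm, 16 mm high, loose on the scale's pan; origin: centre of its underside
- film_can: Black film can with grey lid, diameter 34 mm, 53 mm high, loose on the desk; origin: centre of its underside
- vial: Vial with red cap, diameter 26 mm, 68 mm high, loose on the desk; origin: centre of its underside
- battery: Block battery 18 x 51 x 26 mm, loose on the desk; origin: centre of its underside
- loupe: Black loupe, diameter 41 mm, 38 mm high, loose on the desk; origin: centre of its underside
There are look-alikes about, which are no part of the job. There is more than one size of the dish; the one meant has the size given above.

How it is judged:
On the way, in this order (a step that is already met when the one before it is completed fails the run):
1. the guard is slid fully open (value of joint cover above 0.053 m), for 0.2 s.
2. the tare key is held right down with the guard open (value of joint tare above 0.003 m and value of joint cover above 0.05 m and contact force between the fingers and tare above 0.5 N), for 1.2 s.
3. the tare key is up and the guard is fully shut again (value of joint cover below 0.004 m and value of joint tare below 0.001 m), for 0.2 s.
At the end, for the whole second after the job is handed in: The guard is shut again (within 4 mm), the tare key is up after having been held down at least 3 of its 4 mm for 1.2 s with the guard open, the square key is up, the dish stands flat on the pan within 10 mm of where it stood, and the other things are within 20 mm of where they stood (all of step 3 and value of joint units below 0.001 m and angle between dish's own z axis and vertical below 0.1 rad and linear speed of dish below 0.02 m/s and not (distance of dish from where it was at the start of the episode above 0.01 m) and not (distance of film_can from where it was at the start of the episode above 0.02 m) and not (distance of vial from where it was at the start of the episode above 0.02 m) and not (distance of battery from where it was at the start of the episode above 0.02 m) and not (distance of loupe from where it was at the start of the episode above 0.02 m)); the robot touches nothing.
It fails at once if the guard's ribs are pinched (fingers press on both ribs at once) (contact force between the fingers and cover_c1 above 1.5 N and contact force between the fingers and cover_c2 above 1.5 N).
It fails at once if the key in the square well is pressed (value of joint units above 0.002 m).
It fails at once if the dish is shifted or lifted (distance of dish from where it was at the start of the episode above 0.01 m).
It fails at once if a thing round the scale is shifted or lifted (distance of any of film_can, vial, battery, loupe from where it was at the start of the episode above 0.02 m).
It also fails if it takes over 51 s, if anything falls off the work surface, if the arm or the gripper's body presses on something with over 40 N, if the wrist force passes 120 N, or if a joint passes its speed limit or range.

## Working session

There is one attempt and no reset: what is moved stays moved. The work goes in short steps, Python scripts to look and compute and a shell command to move; the robot and the scene stay as the last step left them, time stands still between calls to the robot, and variables do not carry over. Pictures are saved under pics/ and viewed, at most 10 in all, crops included, and the job is handed in when it is done.

```bash
mkdir -p pics; cat > h.py <<'E'
import numpy as np, cv2
from workcell import readout, imaging, manip
def snap(name,fn):
    c=imaging.camera(name); cv2.imwrite('pics/'+fn,c['color'][...,::-1]); 
    np.savez('pics/'+name+'.npz',**c); return c
def ray(c,uv):
    K=np.array([[c['fx'],0,c['cx']],[0,c['fy'],c['cy']],[0,0,1]],float)
    p=cv2.undistortPoints(np.array(uv,float).reshape(-1,1,2),K,np.array([c['k1'],0,0,0],float)).reshape(-1,2)
    R=cv2.Rodrigues(np.array(c['rvec'],float))[0]; t=np.array(c['tvec'],float).ravel()
    return -R.T@t, np.c_[p,np.ones(len(p))]@R
def atz(c,uv,z):
    o,d=ray(c,uv); return o+d*((z-o[2])/d[:,2])[:,None]
def proj(c,P):
    K=np.array([[c['fx'],0,c['cx']],[0,c['fy'],c['cy']],[0,0,1]],float)
    return cv2.projectPoints(np.array(P,float).reshape(-1,1,3),np.array(c['rvec'],float),np.array(c['tvec'],float),K,np.array([c['k1'],0,0,0],float))[0].reshape(-1,2)
E
python3 - <<'E'
from h import *
for n in('top','scene'):
    c=snap(n,n+'0.png'); print(n,c['fx'],c['k1'],ray(c,[[320,240]]))
print(readout.get_obs())
E
```

```text
top 618.6649407670388 -0.10562441256381899 (array([0.46241136, 0.10334997, 1.50313354]), array([[ 0.07004999, -0.00504936, -0.9975399 ]]))
scene 438.1763423810481 -0.026492636734025073 (array([ 0.05749016, -0.38470649,  0.6591852 ]), array([[ 0.55370847,  0.5206441 , -0.65004464]]))
{'clock': 0.1, 'joint_pos': array([-1.33959568,  0.33281269, -0.06473857,  1.46083804,  0.02160406,
        1.34991782, -0.08850698]), 'joint_velocities': array([ 0.00177134,  0.00032922,  0.00078833, -0.0020324 ,  0.00128679,
       -0.00181806, -0.00110494]), 'tau': array([ 1.19296408e-03, -6.26744127e+01,  4.88381472e-02, -3.92430317e+01,
        1.62239157e-02,  6.90270856e-03, -4.20205072e-05]), 'position': array([0.15683053, 0.60468025, 0.24760229]), 'ee_rot': array([ 1.26535584e-01,  9.91961862e-01, -6.37524149e-04, -5.65081226e-05]), 'ft_force': array([-0.22350397,  0.3244087 ,  0.00613542]), 'torque': array([ 0.02034627, -0.01683935,  0.00185637]), 'grasp_force': 0.0, 'grip_width': 1.003393917257563}
```

View pics/top0.png

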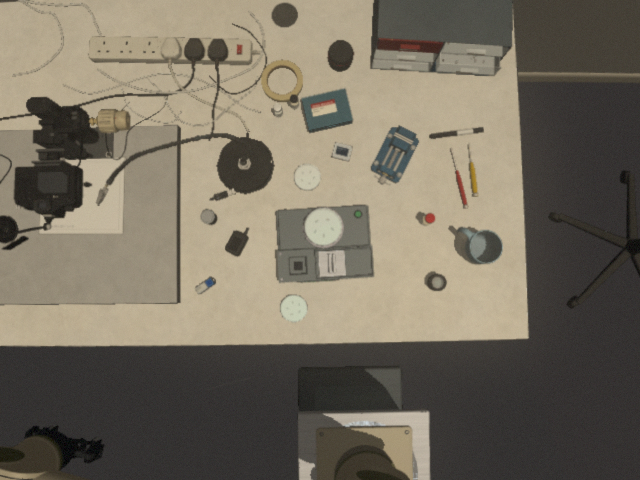

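View pics/scene0.png

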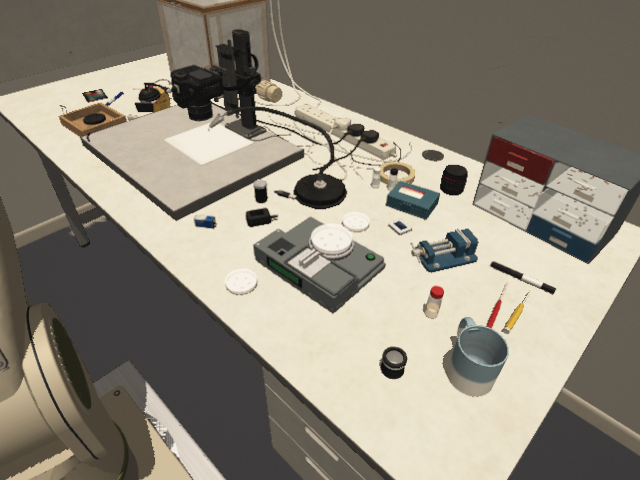

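The top view shows the scale at about (277–373, 205–282), with the console on the lower (robot) side. The guard is at about (331,263) and the square well at (297,265). I'll enlarge both views.

```bash
python3 - <<'E'
import cv2
a=cv2.imread('pics/top0.png')[195:291,262:390]; cv2.imwrite('pics/topc.png',cv2.resize(a,None,fx=6.25,fy=6.25,interpolation=cv2.INTER_CUBIC))
a=cv2.imread('pics/scene0.png')[205:311,245:391]; cv2.imwrite('pics/scc.png',cv2.resize(a,None,fx=5,fy=5,interpolation=cv2.INTER_CUBIC))
E
```

```text
(no output)
```

View pics/topc.png

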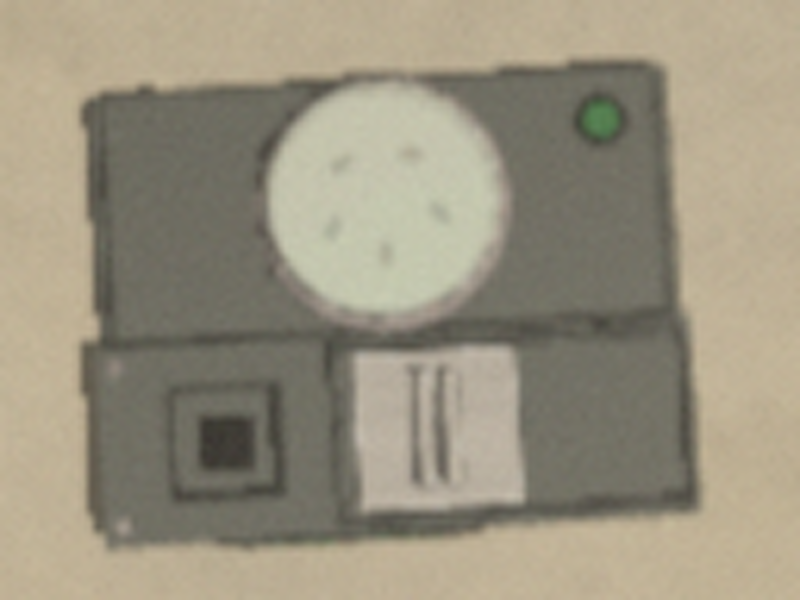

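View pics/scc.png

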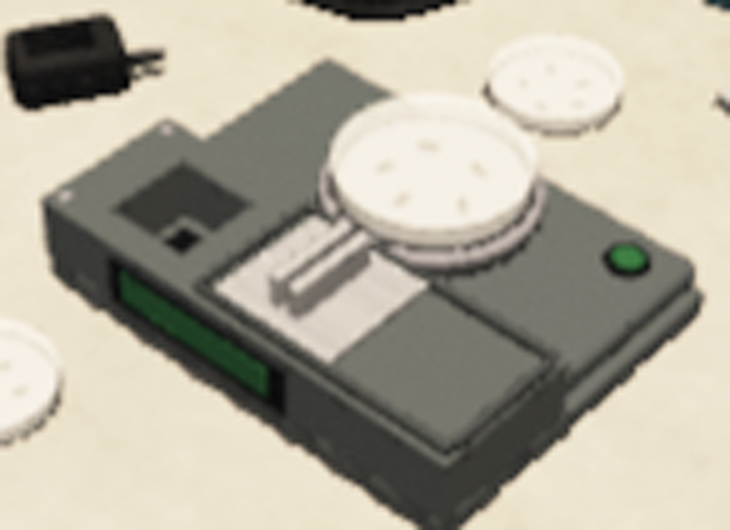

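The crops show the console's top corners (top crop: 85,345; 105,545; 697,507; 685,318), the square well's mouth, and the guard nearly shut with its ribs at about (432,425). I'll fit the scale's pose to these.

```bash
cat > fit.py <<'E'
from h import *
from scipy.optimize import least_squares
T=dict(np.load('pics/top.npz'));S=dict(np.load('pics/scene.npz'))
t=lambda l:np.array(l)/6.25+[262,195]-0.4
s=lambda l:np.array(l)/5+[245,205]-0.4
mT=[[-12,112,48],[-88,112,48],[-88,-112,48],[-12,-112,48],[-29,86,48],[-29,44,48],[-71,44,48],[-71,86,48]]
uT=t([[86,345],[105,545],[697,507],[685,318],[172,385],[278,383],[284,492],[178,497]])
mS=[[-88,112,48],[-12,112,48],[-12,-112,48],[-88,-112,48],[-71,86,48],[-29,86,48],[-29,44,48]]
uS=s([[45,203],[168,122],[570,368],[447,463],[115,208],[183,162],[250,205]])
gT=(t([[352,352],[517,347],[525,500],[360,512]]));gS=s([[205,285],[333,362],[430,285]])
def W(p,m):
    c,q=np.cos(p[2]),np.sin(p[2]);m=np.array(m)/1000
    return np.c_[p[0]+c*m[:,0]-q*m[:,1],p[1]+q*m[:,0]+c*m[:,1],m[:,2]]
def g(j,b=0): # plate 60 (x) x 62 (y)
    a=[[30,31],[30,-31],[-30,-31],[-30,31]]
    return [[-50+x,-10-j*1000+y,52.5] for x,y in a]
def f(p):
    G=W(p,g(p[3]))
    return np.r_[(proj(T,W(p,mT))-uT).ravel(),(proj(S,W(p,mS))-uS).ravel(),(proj(T,G)-gT).ravel(),(proj(S,G[[3,2,1]])-gS).ravel()]
if __name__=='__main__':
    r=least_squares(f,[.5,.1,0,0],loss='soft_l1',x_scale=[.1,.1,.1,.01]);p=r.x
    print(p);print(f(p).reshape(-1,2).round(1).tolist())
    print('well',W(p,[[-50,-10,48]]),'ribs',W(p,[[-50,-10-p[3]*1000,73]]))
    np.save('p.npy',p)
    def rim(c,uv,z):print(atz(c,uv,z).round(3).tolist())
    rim(T,[[429,218],[437,282],[208,216],[205,285],[237,242]],.04)
E
python3 fit.py
```

```text
[0.55936306 0.08665099 0.04201009 0.00489827]
[[1.5, 0.2], [0.3, 0.5], [0.7, 0.9], [0.5, -1.1], [-0.8, 0.4], [0.0, -0.4], [0.1, 0.0], [-0.8, 0.3], [-0.8, -0.6], [0.4, -1.0], [0.2, -1.3], [-0.3, 1.2], [-0.5, -0.0], [0.2, -0.3], [0.7, -0.2], [-0.2, -0.0], [-0.3, -0.8], [0.0, 0.3], [0.0, -0.1], [2.0, 0.7], [-0.9, 0.2], [-0.1, -0.1]]
well [[0.50982715 0.07455993 0.048     ]] ribs [[0.51003287 0.06966598 0.073     ]]
[[0.613, -0.165, 0.04], [0.461, -0.18, 0.04], [0.627, 0.362, 0.04], [0.463, 0.37, 0.04], [0.564, 0.293, 0.04]]
```

```bash
cat > go.py <<'E'
# go.py y_off(mm along scale y from well) x_off(mm) tipz(mm): remaining move in tool units
from h import *; import sys
from scipy.spatial.transform import Rotation as R
p=np.load('p.npy'); a=[float(v)/1000 for v in sys.argv[1:]]
c,s=np.cos(p[2]),np.sin(p[2]); x,y=-.05+a[1],-.01+a[0]
tgt=np.array([p[0]+c*x-s*y,p[1]+s*x+c*y,a[2]+.017])
o=readout.get_obs(); M=R.from_quat(o['ee_rot']).as_matrix(); d=tgt-o['position']
yaw=-(p[2]-np.arctan2(-M[0,1],M[1,1]))
l=np.array([[c,s],[-s,c]])@(o['position'][:2]-p[:2])*1000-[-50,-10]
print('t',round(o['clock'],2),'scale xy rel well',l.round(1),'tipz',(o['position'][2]-.017).round(4),'F',o['ft_force'].round(2),'w',round(o['grip_width'],3))
print('rows',(M.T@d/.4).round(3),'yaw',round(np.degrees(yaw)/60,3),'n',np.linalg.norm(d)/.0417)
E
python3 go.py 30 0 200
python3 -m crank '[[-0.077,-0.066,0.01,-0.06],[-0.154,-0.132,0.02,-0.12],[-0.23,-0.2,0.03,-0.18],[-0.31,-0.26,0.035,-0.24],[-0.39,-0.33,0.04,-0.28]]' -1 20
python3 go.py 30 0 200
```

```text
t 0.1 scale xy rel well [-330.4  544.5] tipz 0.2306 F [-0.22  0.32  0.01] w 1.003
rows [-1.165 -0.989  0.078] yaw -0.282 n 14.681313160189848
clock: 0.52
position: [0.275, 0.437, 0.2318]
ee_rot: [-0.022, 1.0, -0.0, -0.0]
ft_force: [0.7, 0.8, 0.8]
grip_width: 0.303
grasp_force: 0.0
t 0.52 scale xy rel well [-219.4  372. ] tipz 0.2148 F [0.72 0.81 0.76] w 0.303
rows [-0.548 -0.856  0.037] yaw 0.001 n 9.750879355155696
```

```bash
python3 -m crank '[[-0.055,-0.085,0,0],[-0.11,-0.17,0.01,0],[-0.165,-0.255,0.01,0],[-0.22,-0.34,0.02,0],[-0.275,-0.43,0.02,0]]'
python3 -m crank '[[-0.055,-0.085,0,0],[-0.11,-0.17,0.01,0],[-0.165,-0.255,0.01,0],[-0.22,-0.34,0.02,0],[-0.26,-0.41,0.02,0]]' >/dev/null
python3 -m crank '[[0,0,0,0],[0,0,0,0]]'
python3 go.py 35 0 100
```

```text
clock: 0.93
position: [0.3911, 0.2698, 0.2237]
ee_rot: [-0.02, 1.0, -0.0, -0.0]
ft_force: [0.6, 0.8, 0.8]
grip_width: -0.002
grasp_force: 0.0
clock: 1.52
position: [0.5015, 0.11, 0.216]
ee_rot: [-0.018, 1.0, -0.0, -0.0]
ft_force: [-0.5, 0.4, -0.8]
grip_width: -0.0
grasp_force: 0.0
t 1.52 scale xy rel well [-6.8 35.7] tipz 0.199 F [-0.52  0.41 -0.82] w -0.0
rows [-0.017 -0.002  0.247] yaw -0.006 n 2.3791831278099425
```

```bash
python3 -m crank '[[-0.01,0,0.08,-0.006],[-0.017,-0.002,0.16,-0.006],[-0.017,-0.002,0.25,-0.006],[-0.017,-0.002,0.25,-0.006],[-0.017,-0.002,0.25,-0.006]]'
python3 go.py 30 0 57
python3 - <<'E'
from h import *
c=snap('scene','s1.png')
cv2.imwrite('pics/s1c.png',cv2.resize(c['color'][180:320,240:410,::-1],None,fx=4,fy=4,interpolation=2))
E
```

```text
clock: 1.93
position: [0.5064, 0.1121, 0.1156]
ee_rot: [-0.024, 1.0, -0.001, -0.002]
ft_force: [1.2, -0.6, 0.9]
grip_width: 0.006
grasp_force: 0.0
t 1.93 scale xy rel well [-1.9 37.7] tipz 0.0986 F [ 1.2  -0.56  0.92] w 0.006
rows [-0.005 -0.019  0.104] yaw 0.005 n 1.0143781985593807
```

View pics/s1c.png

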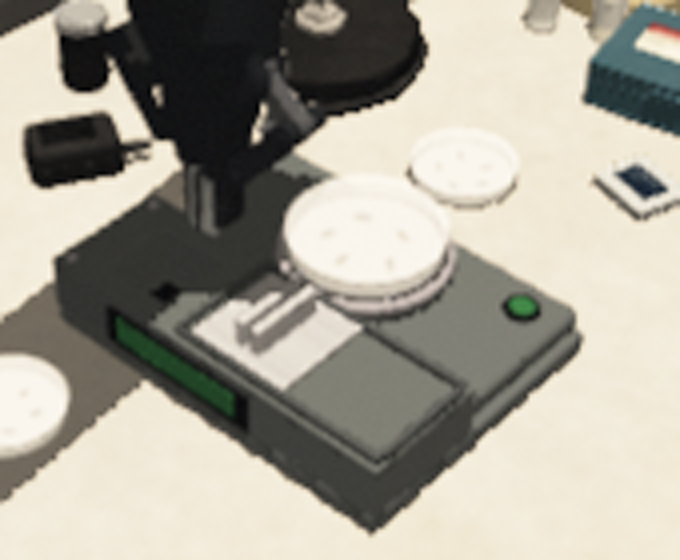

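The shut fingertips, at about (212,230), stand left of the ribs above the console, as computed. I'll go down beside the ribs.

```bash
python3 -m crank '[[-0.005,0,0.05,0],[-0.005,0,0.1,0],[-0.005,0,0.102,0],[-0.005,0,0.102,0]]'
python3 go.py 20 0 58
python3 -m crank '[[0,-0.01,0,0],[0,-0.02,0,0],[0,-0.03,0,0],[0,-0.04,0,0],[0,-0.05,0,0]]'
python3 go.py -20 0 58
```

```text
clock: 2.32
position: [0.5103, 0.112, 0.077]
ee_rot: [-0.023, 1.0, 0.0, 0.0]
ft_force: [0.0, 0.1, 1.0]
grip_width: 0.005
grasp_force: 0.0
t 2.32 scale xy rel well [ 2.1 37.4] tipz 0.06 F [0.03 0.08 1.03] w 0.005
rows [ 0.005 -0.044  0.005] yaw 0.004 n 0.423598789345623
clock: 2.73
position: [0.5111, 0.0911, 0.0761]
ee_rot: [-0.023, 1.0, 0.0, 0.0]
ft_force: [0.6, 1.4, 0.7]
grip_width: -0.002
grasp_force: 1.0
t 2.73 scale xy rel well [ 1.9 16.4] tipz 0.0591 F [0.59 1.43 0.71] w -0.002
rows [ 0.005 -0.091  0.003] yaw 0.003 n 0.8756729707173313
```

Contact at y≈16 mm. I'll push the guard open towards y≈-40.

```bash
python3 -m crank '[[0,-0.01,0.002,0],[0,-0.02,0.002,0],[0,-0.03,0.002,0],[0,-0.04,0.002,0],[0,-0.05,0.002,0]]' | grep -E 'pos|ft'
python3 -m crank '[[0,-0.01,0,0],[0,-0.02,0,0],[0,-0.03,0,0],[0,-0.04,0,0],[0,-0.05,0,0]]' | grep -E 'pos|ft'
python3 -m crank '[[0,-0.01,0,0],[0,-0.02,0,0],[0,-0.025,0,0],[0,-0.025,0,0]]'|grep -E 'pos|ft'
python3 go.py -42 0 58
```

```text
position: [0.5118, 0.0712, 0.0748]
ft_force: [0.1, 2.4, 1.2]
position: [0.5126, 0.0512, 0.0747]
ft_force: [0.1, 1.9, 1.3]
position: [0.513, 0.0408, 0.0746]
ft_force: [0.8, -0.6, 0.9]
t 3.9 scale xy rel well [  1.7 -33.9] tipz 0.0576 F [ 0.84 -0.58  0.91] w 0.003
rows [ 0.004 -0.02  -0.001] yaw 0.003 n 0.19972412914417456
```

```bash
python3 -m crank '[[0,-0.006,0,0],[0,-0.012,0,0],[0,-0.015,0,0],[0,-0.015,0,0]]'|grep -E 'pos|ft'
python3 -m crank '[[0,-0.004,0,0],[0,-0.006,0,0],[0,-0.006,0,0]]'|grep -E 'pos|ft'
python3 go.py 0 0 80
```

```text
position: [0.5132, 0.0352, 0.0746]
ft_force: [0.4, -0.4, 0.3]
position: [0.5133, 0.0335, 0.0746]
ft_force: [-0.6, 2.8, 0.0]
t 4.48 scale xy rel well [  1.7 -41.2] tipz 0.0576 F [-0.56  2.75  0.03] w 0.0
rows [ 0.004  0.103 -0.056] yaw 0.004 n 1.1241866098856026
```

```bash
python3 -m crank '[[0,0.02,0,0],[0.004,0.06,-0.05,0],[0.004,0.103,-0.06,0],[0.004,0.103,-0.06,0],[0.004,0.103,-0.06,0]]'|grep -E 'pos|ft'
python3 go.py 0 0 30
python3 - <<'E'
from h import *
c=snap('scene','s2.png')
cv2.imwrite('pics/s2c.png',cv2.resize(c['color'][190:310,250:400,::-1],None,fx=5,fy=5,interpolation=2))
E
```

```text
position: [0.5101, 0.0753, 0.099]
ft_force: [0.5, -0.0, -0.6]
t 4.9 scale xy rel well [0.3 0.7] tipz 0.082 F [ 0.54 -0.02 -0.62] w -0.0
rows [ 0.001 -0.002  0.13 ] yaw 0.005 n 1.246043178231461
```

View pics/s2c.png

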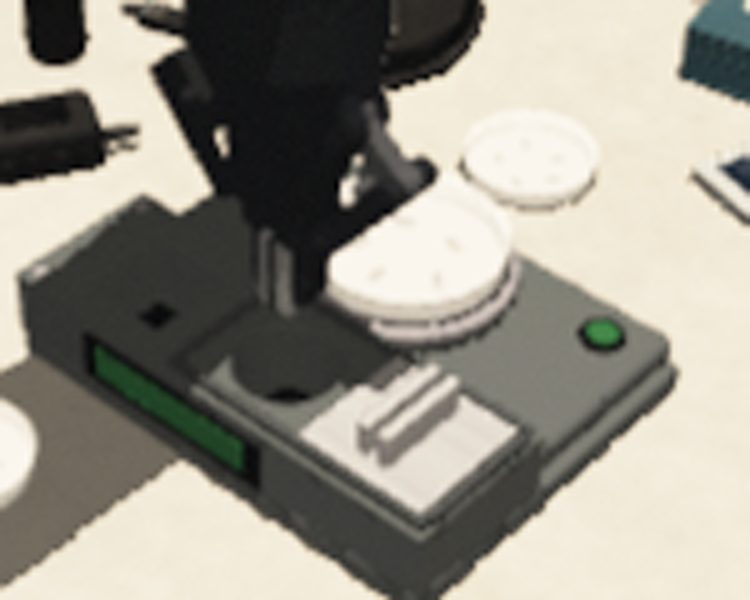

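The guard stands open against its stop, with its ribs at (410,410). The well at (285,350) is clear and the fingertip is above it. I'll go down.

```bash
python3 -m crank '[[0,-0.002,0.04,0],[0,-0.002,0.07,0],[0,-0.002,0.1,0],[0,-0.002,0.12,0],[0,-0.002,0.125,0]]'|grep -E 'pos|ft'
python3 -m crank '[[0,0,0,0],[0,0,0.005,0],[0,0,0.01,0],[0,0,0.015,0],[0,0,0.015,0]]'
python3 go.py 0 0 19
```

```text
position: [0.509, 0.0724, 0.0471]
ft_force: [-1.2, 0.6, 0.8]
clock: 5.78
position: [0.51, 0.0735, 0.0427]
ee_rot: [-0.023, 1.0, 0.0, 0.0]
ft_force: [0.5, 0.2, -0.6]
grip_width: 0.002
grasp_force: 0.0
t 5.78 scale xy rel well [ 0.1 -1. ] tipz 0.0257 F [ 0.51  0.22 -0.6 ] w 0.002
rows [0.    0.003 0.017] yaw 0.004 n 0.16170339249164598
```

```bash
for i in 1; do python3 -m crank '[[0,0.002,0.005,0],[0,0.002,0.009,0],[0,0.002,0.013,0],[0,0.002,0.013,0],[0,0.002,0.013,0]]'|grep -E 'pos|ft'; done
python3 -m crank '[[0,0,0.002,0],[0,0,0.004,0],[0,0,0.004,0],[0,0,0.004,0]]'|grep -E 'pos|ft'
python3 go.py 0 0 19
```

```text
position: [0.5102, 0.0744, 0.0378]
ft_force: [0.2, -0.1, 4.9]
position: [0.5103, 0.0744, 0.0369]
ft_force: [-4.0, -0.5, 17.0]
t 6.53 scale xy rel well [ 0.5 -0.2] tipz 0.0199 F [-4.04 -0.51 16.99] w -0.0
rows [0.001 0.001 0.002] yaw 0.003 n 0.025741571835189665
```

It is bottomed at 17 N. I'll hold it for over 2 s.

```bash
python3 -m crank '[[0,0,0,0],[0,0,0,0],[0,0,0,0],[0,0,0,0],[0,0,0,0]]'|grep -E 'clock|pos|ft'
python3 -m crank '[[0,0,0,0],[0,0,0,0],[0,0,0,0],[0,0,0,0],[0,0,0,0]]'|grep ft
python3 -m crank '[[0,0,0,0],[0,0,0,0],[0,0,0,0],[0,0,0,0],[0,0,0,0]]'|grep ft
python3 -m crank '[[0,0,0,0],[0,0,0,0],[0,0,0,0],[0,0,0,0],[0,0,0,0]]'|grep ft
python3 -m crank '[[0,0,0,0],[0,0,0,0],[0,0,0,0],[0,0,0,0],[0,0,0,0]]'|grep ft
python3 -m crank '[[0,0,-0.02,0],[0,0,-0.06,0],[0,0,-0.11,0],[0,0,-0.16,0],[0,0,-0.2,0]]'|grep -E 'clock|pos|ft'
python3 go.py -100 0 100
```

```text
clock: 6.95
position: [0.5103, 0.0744, 0.0369]
ft_force: [-4.8, -1.3, 16.1]
ft_force: [-4.5, -1.2, 16.5]
ft_force: [-4.2, -0.4, 16.2]
ft_force: [-5.1, -1.9, 16.4]
ft_force: [-4.7, -0.7, 17.0]
clock: 9.03
position: [0.5099, 0.0742, 0.1171]
ft_force: [0.3, 0.6, -0.0]
t 9.03 scale xy rel well [ 0.1 -0.4] tipz 0.1001 F [ 0.28  0.58 -0.03] w -0.001
rows [ 0.001 -0.249  0.   ] yaw 0.003 n 2.389633941756257
```

```bash
python3 -m crank '[[0,-0.08,0,0],[0,-0.16,0,0],[0,-0.245,0,0],[0,-0.247,0.05,0],[0,-0.247,0.1,0]]'|grep -E 'pos|ft'
python3 -m crank '[[0,0,0.005,0],[0,0,0.005,0],[0,0.01,0.005,0],[0,0.02,0.005,0],[0,0.03,0.005,0]]'|grep -E 'pos|ft'
python3 go.py -22 0 58
```

```text
position: [0.5151, -0.0269, 0.0763]
ft_force: [-0.1, 1.2, -0.7]
position: [0.5145, -0.0114, 0.0748]
ft_force: [-0.3, 0.7, 0.3]
t 9.87 scale xy rel well [  1.  -86.1] tipz 0.0578 F [-0.35  0.74  0.34] w 0.002
rows [ 0.002  0.16  -0.   ] yaw 0.004 n 1.5371927443407796
```

```bash
python3 -m crank '[[0,0.012,0,0],[0,0.024,0,0],[0,0.036,0,0],[0,0.048,0,0],[0,0.06,0,0]]'|grep -E 'pos|ft'
python3 -m crank '[[0,0.012,0,0],[0,0.024,0,0],[0,0.036,0,0],[0,0.048,0,0],[0,0.06,0,0]]'|grep -E 'pos|ft'
python3 -m crank '[[0,0.01,0,0],[0,0.02,0,0],[0,0.028,0,0],[0,0.028,0,0]]'|grep -E 'pos|ft'
python3 go.py -21 0 58
```

```text
position: [0.513, 0.012, 0.0741]
ft_force: [1.0, -1.9, 1.2]
position: [0.5117, 0.036, 0.0739]
ft_force: [1.0, -2.0, 0.9]
position: [0.5111, 0.0476, 0.0739]
ft_force: [-0.3, -0.8, 0.9]
t 11.03 scale xy rel well [  0.1 -27. ] tipz 0.0569 F [-0.3  -0.8   0.92] w -0.0
rows [ 0.     0.015 -0.003] yaw 0.004 n 0.1458791692509856
```

Next come small steps until the stop is felt.

```bash
python3 -m crank '[[0,0.005,0,0],[0,0.01,0,0],[0,0.012,0,0],[0,0.012,0,0]]'|grep -E 'pos|ft'
python3 -m crank '[[0,0.003,0,0],[0,0.006,0,0],[0,0.006,0,0]]'|grep -E 'pos|ft'
python3 -m crank '[[0,0.002,0,0],[0,0.004,0,0],[0,0.004,0,0]]'|grep -E 'pos|ft'
python3 go.py -21 0 58
```

```text
position: [0.5108, 0.0517, 0.0738]
ft_force: [-0.3, -0.6, 0.3]
position: [0.5107, 0.0541, 0.0738]
ft_force: [-0.3, -0.7, -0.9]
position: [0.5107, 0.0547, 0.0738]
ft_force: [-0.5, -5.0, 0.7]
t 11.87 scale xy rel well [  0.1 -19.9] tipz 0.0568 F [-0.53 -5.02  0.71] w -0.003
rows [ 0.    -0.003 -0.003] yaw 0.003 n 0.03862618387996627
```

```bash
python3 -m crank '[[0,0.001,0,0],[0,0.001,0,0],[0,-0.03,0,0],[0,-0.06,0,0],[0,-0.06,-0.1,0]]'|grep -E 'pos|ft'
python3 -m crank '[[0,0,-0.1,0],[0,0,-0.2,0],[0,0,-0.25,0],[0,0,-0.25,0],[0,0,-0.25,0]]'|grep -E 'pos|ft'
python3 - <<'E'
from h import *
c=snap('scene','s3.png')
cv2.imwrite('pics/s3c.png',cv2.resize(c['color'][190:390,200:460,::-1],None,fx=3,fy=3,interpolation=2))
E
```

```text
position: [0.5081, 0.0294, 0.1086]
ft_force: [-0.3, 0.3, -0.5]
position: [0.5126, 0.0322, 0.2152]
ft_force: [0.0, 0.8, -1.1]
```

View pics/s3c.png

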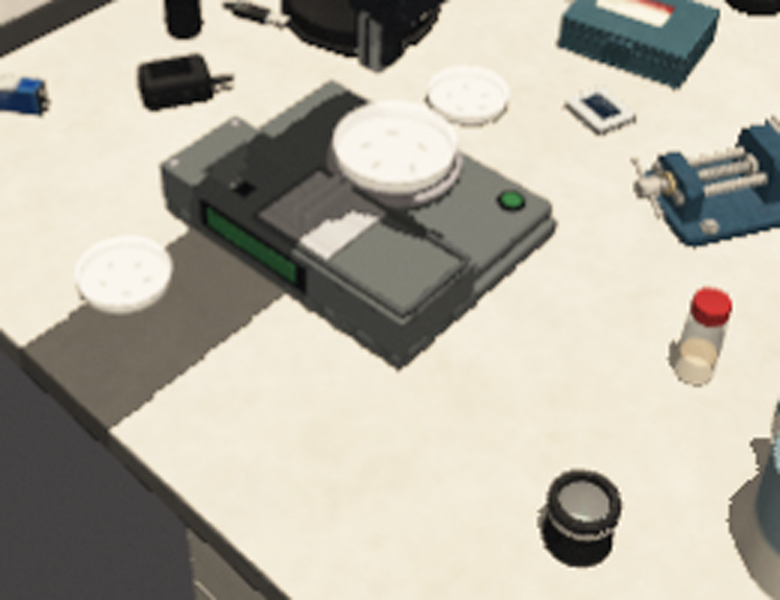

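The guard is back over the well at (315,215). The dish, vial and loupe are where they were, the force showed the shut stop, and the gripper is clear. I'll hand in.

```bash
python3 -c "
from workcell import manip
print(manip.hand_in())"
```

```text
the job is handed in; nothing more can be done
None
```

I opened the guard to its stop, held the tare key down for about 2 s (bottomed, 16–17 N), and pushed the guard shut until it met its stop; the job is handed in, but no verdict came back.

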